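Nip the padding press one true turn

ROBOT

A 6-joint arm with a two-finger parallel gripper is mounted at the origin on the work surface. World frame = base frame: x ahead of the robot, y to its left, z up, the work surface at z = 0. Lengths are in m, angles in rad, forces in N, time in s.
With the tool pointing down it reaches from about 0.275 to 0.875 m from the base axis. Payload 12.5 kg.
Tool frame: the origin (TCP) lies on the mounting face of the last link; the fingertips stand 173 mm ahead of it and the grasp point (between the pads) lies 155 mm ahead of it (env.pinch_z is the distance from the TCP to the grasp point, in m); z points along the fingers, y is the line along which they close (so a half turn about z gives the same grasp; the last joint's range is limited). The gripper opens to 85 mm and grips with 20 to 120 N. Pads are 22 mm wide; open, the fingers measure 114 mm over their backs; the gripper's body (76 mm by 85 mm) begins 54 mm behind the grasp point. The pads swing forward as they close: fully open they stand 13 mm farther back than shut.
Start: joints at [-1.288, 0.351, 1.652, -0, 1.139, -0.085], TCP at [0.198, -0.513, 0.405] pointing down, gripper open.
Joint ranges: [-2.75, 2.75], [-0.79, 2.1], [0.01, 2.65], [-1.57, 4.71], [0.07, 3.14], [-2.87, 2.87]. Speed limits (rad/s): [2.22, 2.22, 2.79, 3.14, 3.14, 3.14].

INTERFACE

Orientations are given as a unit quaternion [w, x, y, z].
In Python, from station import env gives the robot as it stands.
- The arm moves only by the shell command python3 -m crank 'ROWS' [OPENING] [FORCE]. ROWS is JSON, a list of rows, each an object of numbers: "dx", "dy", "dz": the shift along the tool's x, y, z in mm; "wx", "wy", "wz": the turn, a rotation vector about the tool's x, y, z in rad. In form: [{"dx": .., "dy": .., "dz": .., "wx": .., "wy": .., "wz": ..}, ...]. A call has 1 to 20 rows; each row is the pose to reach, as a shift and turn from the pose commanded when the call began, along the tool's axes at that moment; what a row does not reach only later rows make up. A row lasts 1/8 s, in which the tool goes at most 62.5 mm and 10.7 degrees, less where a joint would pass 70% of its speed; a pose out of reach is approached as far as the arm can. A call with a gripper value outside its range is refused whole. OPENING is the finger opening in mm, from 0 to 85.4, set as the call begins (- or left out, the last holds). The fingers move at their own pace and stop on an object; FORCE is the grip in N (left out, the last holds). Time passes only in rows, so rows that repeat a pose let the fingers close. It gives the time, the measured TCP pose, the force, the opening and the grip force at its end, in the units of the state.
- env.get_state(): the state, without advancing time (a new reading comes with each control period).
- env.snapshot(name): name is "scene" or "top" or "wrist"; returns (picture, depth): 480x640x3 uint8, red, green, blue; 480x640 float32, m along the optical axis (not along the pixel's ray), 0 where there is no reading.
- env.calibration(name): a dict with "vfov" (degrees; the focal length in pixels is half the picture's height over the tangent of half this angle, whatever the lens; pixels are square), "cx", "cy" (the principal point, pixels), "R" (3x3) and "t" (3): a world point X has camera coordinates R X + t. Camera axes: x right, y down, z forward; pixel columns grow to the right and rows downward; lengths in m; the calibration is good to about 2 mm. A picture is of the moment at which its call begins: read the wrist's pose just before it. calibration takes no time and is no camera call; for the wrist camera it gives the pose at the moment of the call.
- env.sign_off(): hands the job in; it is judged then, once.
The state is a dict: "time_s": time; "joint_pos": joint angles; "qd": joint speeds; "joint_torque": joint torques, N m; "eef_pos": TCP position; "eef_rot": TCP orientation; "ft_force": force on the tool from outside, world axes, zero at the start; "torque": the same for the moment, N m; "grip_width": opening from 0.0 (shut) to 1.0 (fully open); "grip_force": force on a finger pad.
Only numpy, scipy, OpenCV 4.12 (cv2) and the standard library are available. Lean on these libraries where they do the work, as an engineer would, in place of code of your own. Each camera call takes 0.05 s, during which the arm holds its last target. There are 200 camera calls.

TASK

The notepads in the little padding press need nipping down: holding its crank handle without squeezing or forcing it, wind the handwheel clockwise (seen from above) until its loose play is used up and you feel it start to drive the screw, and from that point give the screw one full turn, no more and no less; never overtighten, because the glue will not forgive it. Then throw the locking lever right over, away from the robot's side of the press, and let go, leaving the caddy, the mug and the tin where they are.

Things in the scene. Friction and masses are not known exactly. Their poses are not given: they have to be found in the camera images.
- press: Padding press fixed to the shelf: plywood base 200 x 240 x 18 mm, notepads under a wooden platen, two steel columns, and across their tops a plywood bridge 75 mm wide, its top 150 mm above the shelf. Origin: centre of the base's underside, straight below the wheel's axis; x runs from the press's front (robot's side) to its back, y to its left along the bridge, z up.
- wheel: Level dark steel handwheel, 122 mm across, rim top 182 mm and hub top (hub 28 mm wide) 188 mm above the shelf. Origin: on its vertical axis, 164 mm up; -x points to the handle. Loose on the screw: clockwise it first runs almost free (0.5 N at the handle) through 30 to 210 degrees, new each time and unseen, then drives the screw (10 N more, constant). Turned back, the play comes again.
- handle_mid (a point): Centre (half-way up) of the dark wooden crank handle upright on the wheel's rim: a round grip 18 mm in diameter, 40 mm tall, from 182 to 222 mm above the shelf, its axis 52 mm from the wheel's axis. It spins freely on its pin, so a gripper may carry it round without turning. The pin is slender: grip it with 35 N or less and keep sideways load off the circle under about 20 N.
- crosshead_mid (a point): Centre of the dark steel crosshead, a level bar 36 x 205 x 14 mm between the bridge and the platen, driven by the screw. It sinks 1.5 mm for each full clockwise turn of the screw (not of the wheel) and starts with its centre 109.5 to 111 mm above the shelf.
- lock (a joint): Locking lever on the left (+y) end of the bridge: 0 rad = leaning 29 degrees to the press's front, 1.0 rad = thrown right over to the back, leaning 29 degrees the other way; it stays where it is left and takes about 1 N at its knob.
- lock_tip (a point): Centre of the lever's black ball knob, 26 mm in diameter. The lever is 60 mm long from its pivot to this point; the pivot lies 172 mm above the shelf, 155 mm to the press's left (+y) of the wheel's axis, and turns about the press's y axis. The housing below is 70 x 50 x 25 mm on top of the bridge.
- caddy: Wooden clip caddy on a turntable, 170 mm across and about 92 mm tall with a yellow clip box and two orange binder clips in it; stands to the right of the press. Leave alone. Origin: centre of its underside.
- mug: Chunky black ceramic mug of brass fasteners, 82 mm across, 92 mm tall, left of the press. Leave alone. Origin: centre of its underside.
- tin: Flat pewter-coloured stamp-pad tin, 73 x 113 x 20 mm, behind the press. Leave alone. Origin: centre of its underside.

How it is judged:
By the outcome, as a careful person would: the job done as asked, in the order asked, and still so for the second after the job is handed in, with the robot touching nothing.
It also fails if it takes over 67 s, if anything falls off the work surface, if the arm or the gripper's body presses on something with over 40 N, if the wrist force passes 120 N, or if a joint passes its speed limit or range.

## Working session

There is one attempt and no reset: what is moved stays moved. The work goes in short steps, Python scripts to look and compute and a shell command to move; the robot and the scene stay as the last step left them, time stands still between calls to the robot, and variables do not carry over. Pictures are saved under pics/ and viewed, at most 10 in all, crops included, and the job is handed in when it is done.

```bash
ls; mkdir -p pics; python3 - <<'E'
from station import env
import cv2
for n in("scene","top"):
    p,d=env.snapshot(n); cv2.imwrite(f"pics/{n}.png",p[:,:,::-1]); import numpy as np; np.save(f"pics/{n}d.npy",d)
    print(n,env.calibration(n))
print(env.get_state(),env.pinch_z)
E
```

```text
pics
scene {'vfov': 51.31891769481352, 'cx': 323.780335382464, 'cy': 237.57683246945345, 'R': array([[ 0.03604404,  0.99934782, -0.00218002],
       [ 0.53988596, -0.02130798, -0.84146843],
       [-0.8409661 ,  0.02915296, -0.54030188]]), 't': array([-0.03756004, -0.22119384,  1.5572361 ])}
top {'vfov': 51.71001793645565, 'cx': 321.04576823447854, 'cy': 237.87693809728168, 'R': array([[ 7.09533930e-03, -9.99974802e-01, -2.26261226e-04],
       [-9.83311277e-01, -6.93596789e-03, -1.81798857e-01],
       [ 1.81792707e-01,  1.51240979e-03, -9.83335713e-01]]), 't': array([0.03379403, 0.61173755, 1.0516372 ])}
{'time_s': 0.1, 'joint_pos': array([-1.28760281e+00,  3.51173250e-01,  1.65233600e+00,  2.54991533e-05,
        1.13909603e+00, -8.46312580e-02]), 'qd': array([ 0.00109121, -0.00092576, -0.00266076,  0.00202849, -0.00057215,
       -0.00059713]), 'joint_torque': array([ 7.00701130e-04, -5.06832576e+01, -2.91875911e+01, -9.01239923e-05,
        2.61221358e-03, -1.73634282e-05]), 'eef_pos': array([ 0.19775152, -0.51310153,  0.40422631]), 'eef_rot': array([-5.04965614e-04,  9.83136583e-01,  1.82872095e-01, -3.86644611e-05]), 'ft_force': array([-0.72884386,  0.04965494,  0.48655838]), 'torque': array([-0.00698918, -0.00208822,  0.00354692]), 'grip_force': 0.0, 'grip_width': 1.0021380149846275} 0.1547
```

View pics/scene.png

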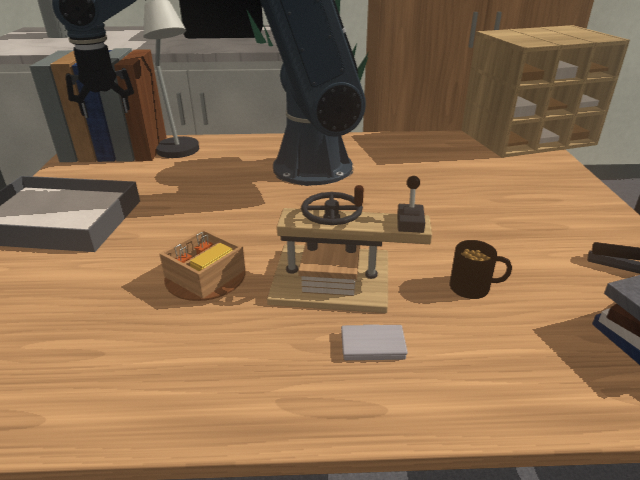

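View pics/top.png

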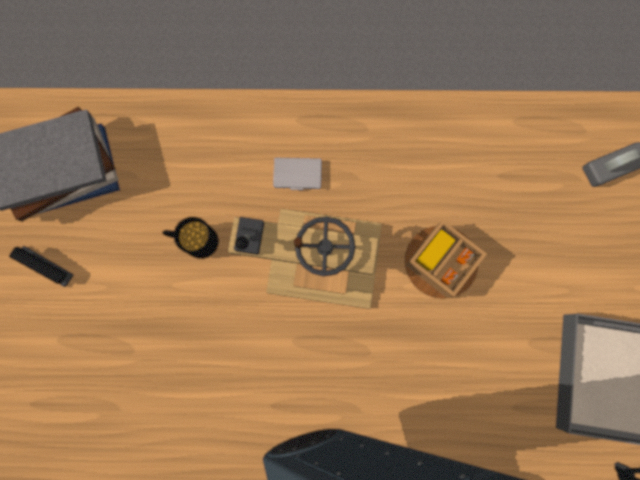

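The scene view shows the press centrally, with the handwheel at about (332,208), the crank handle at (359,195) and the knob at (413,182). In the top view the wheel is at (325,247), the handle at (300,242) and the knob at (242,242). The handle is on the press's left and the lever leans to the robot's side.

```bash
cat > h.py <<'E'
import numpy as np, cv2
from station import env
def cam(n):
    c=env.calibration(n); f=240/np.tan(np.radians(c["vfov"])/2); return c,f
def ray(cf,p):
    c,f=cf; R=np.array(c["R"]); t=np.array(c["t"])
    d=R.T@np.array([(p[0]-c["cx"])/f,(p[1]-c["cy"])/f,1]); return -R.T@t,d/np.linalg.norm(d)
def onz(cf,p,z):
    o,d=ray(cf,p); return o+d*(z-o[2])/d[2]
def tri(a,p,b,q):
    o1,d1=ray(a,p);o2,d2=ray(b,q)
    s=np.linalg.lstsq(np.c_[d1,-d2],o2-o1,rcond=None)[0]
    x,y=o1+s[0]*d1,o2+s[1]*d2; return (x+y)/2,np.linalg.norm(x-y)*1000
def toolmm(v):   # world vector (m) -> tool axes mm
    from scipy.spatial.transform import Rotation as Ro
    w=env.get_state()["eef_rot"]; return Ro.from_quat(np.r_[w[1:],w[0]]).inv().apply(v)*1000
E
python3 - <<'E'
from h import *
T,S=cam("top"),cam("scene")
print("wheel",onz(T,(325.5,246.5),.178))
print("handle",tri(T,(299,242),S,(359,194)))
print("knob",tri(T,(242,241.5),S,(413,183)))
print("tops cam bridge ends",onz(T,(236,219),.15),onz(T,(231,252),.15),onz(T,(378,238),.15),onz(T,(375,270),.15))
c=env.calibration("wrist");s=env.get_state()
print(c, -np.array(c["R"]).T@c["t"]-s["eef_pos"], toolmm(np.array([0,1,0])))
E
```

```text
wheel [0.57164307 0.02899135 0.178     ]
handle (array([0.57589521, 0.08283742, 0.20444662]), np.float64(4.962380163032474))
knob (array([0.57254194, 0.18805338, 0.22422297]), np.float64(1.8588558434505165))
tops cam bridge ends [0.63239852 0.21331121 0.15      ] [0.56362739 0.22084443 0.15      ] [ 0.59468466 -0.07841809  0.15      ] [ 0.52891611 -0.07145215  0.15      ]
{'vfov': 58.48265512304638, 'cx': 318.35499180583935, 'cy': 236.7973567318398, 'R': array([[ 0.35978091, -0.9330358 , -0.00137619],
       [-0.90151289, -0.348005  ,  0.25722951],
       [-0.24048326, -0.09130561, -0.96634936]]), 't': array([-0.54962682, -0.03323548,  0.3788724 ])} [ 0.06114398  0.0233071  -0.03031046] [ 359.57653262 -933.11508359    0.97875903]
```

```bash
python3 -m crank '[{"dx":20,"dy":-15,"dz":-10,"wz":0.03},{"dx":60,"dy":-46,"dz":-20,"wz":0.06},{"dx":105,"dy":-81,"dz":-30,"wz":0.1},{"dx":150,"dy":-116,"dz":-40,"wz":0.14},{"dx":195,"dy":-150,"dz":-50,"wz":0.18},{"dx":240,"dy":-185,"dz":-60,"wz":0.22},{"dx":285,"dy":-220,"dz":-70,"wz":0.26},{"dx":330,"dy":-254,"dz":-76,"wz":0.3},{"dx":375,"dy":-289,"dz":-76,"wz":0.34},{"dx":420,"dy":-324,"dz":-76,"wz":0.368},{"dx":465,"dy":-358,"dz":-76,"wz":0.368},{"dx":500,"dy":-385,"dz":-76,"wz":0.368},{"dx":517,"dy":-398,"dz":-76,"wz":0.368},{"dx":522,"dy":-402,"dz":-76,"wz":0.368},{"dx":522,"dy":-402,"dz":-76,"wz":0.368},{"dx":522,"dy":-402,"dz":-76,"wz":0.368},{"dx":522,"dy":-402,"dz":-76,"wz":0.368}]' 40 25
cat > look.py <<'E'
import sys,pickle; from h import *
n=sys.argv[1]; c=cam("wrist"); p,d=env.snapshot("wrist")
cv2.imwrite(f"pics/{n}.png",p[:,:,::-1]); pickle.dump((c,p,d),open(f"pics/{n}.pkl","wb"))
E
python3 look.py w1
python3 -m crank '[{"dy":-15},{"dy":-35},{"dy":-50},{"dy":-60},{"dy":-60},{"dy":-60},{"dy":-60}]'
python3 look.py w2
```

```text
invalid input at $[0]: expected keys dx, dy, dz, wx, wy, wz
invalid input at $[0]: expected keys dx, dy, dz, wx, wy, wz
```

View pics/w1.png

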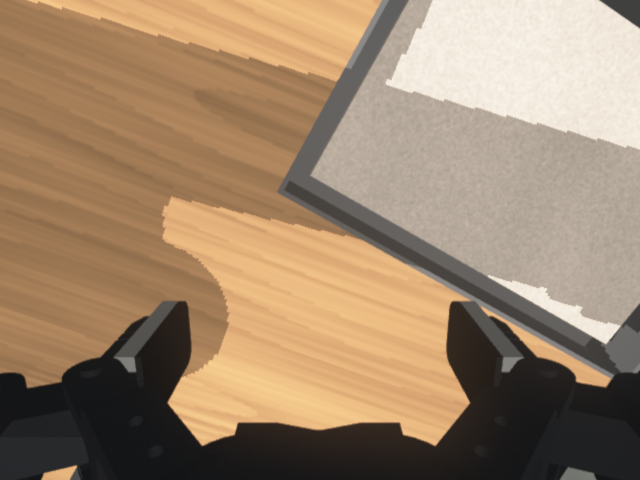

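View pics/w2.png

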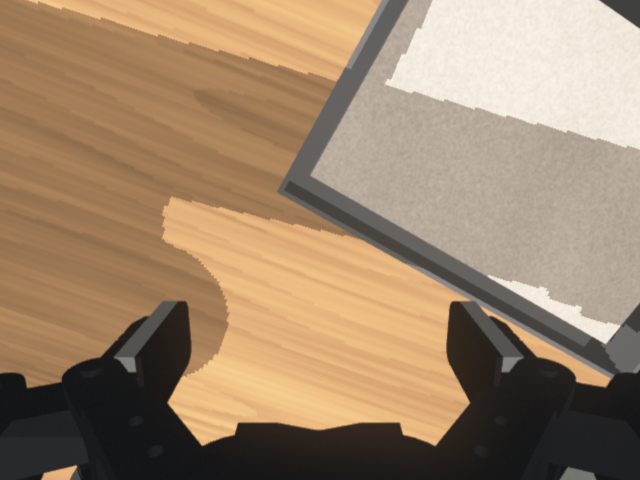

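The arm didn't move because every row needs all six keys. Both pictures only show the tray and the fingers, at rows below 300.

```bash
python3 -m crank '[{"dx":20,"dy":-15,"dz":-10,"wx":0,"wy":0,"wz":0.03},{"dx":60,"dy":-48,"dz":-20,"wx":0,"wy":0,"wz":0.06},{"dx":105,"dy":-85,"dz":-30,"wx":0,"wy":0,"wz":0.1},{"dx":150,"dy":-122,"dz":-40,"wx":0,"wy":0,"wz":0.14},{"dx":195,"dy":-158,"dz":-50,"wx":0,"wy":0,"wz":0.18},{"dx":240,"dy":-195,"dz":-60,"wx":0,"wy":0,"wz":0.22},{"dx":285,"dy":-232,"dz":-70,"wx":0,"wy":0,"wz":0.26},{"dx":330,"dy":-268,"dz":-76,"wx":0,"wy":0,"wz":0.3},{"dx":375,"dy":-305,"dz":-76,"wx":0,"wy":0,"wz":0.34},{"dx":420,"dy":-341,"dz":-76,"wx":0,"wy":0,"wz":0.368},{"dx":460,"dy":-374,"dz":-76,"wx":0,"wy":0,"wz":0.368},{"dx":490,"dy":-398,"dz":-76,"wx":0,"wy":0,"wz":0.368},{"dx":503,"dy":-409,"dz":-76,"wx":0,"wy":0,"wz":0.368},{"dx":503,"dy":-409,"dz":-76,"wx":0,"wy":0,"wz":0.368},{"dx":503,"dy":-409,"dz":-76,"wx":0,"wy":0,"wz":0.368},{"dx":503,"dy":-409,"dz":-76,"wx":0,"wy":0,"wz":0.368}]' 40 25
python3 look.py w3
python3 -m crank '[{"dx":0,"dy":-15,"dz":0,"wx":0,"wy":0,"wz":0},{"dx":0,"dy":-40,"dz":0,"wx":0,"wy":0,"wz":0},{"dx":0,"dy":-60,"dz":0,"wx":0,"wy":0,"wz":0},{"dx":0,"dy":-60,"dz":0,"wx":0,"wy":0,"wz":0},{"dx":0,"dy":-60,"dz":0,"wx":0,"wy":0,"wz":0}]'
python3 look.py w4
```

```text
time_s: 2.2
eef_pos: [0.5197, 0.0484, 0.4809]
eef_rot: [0.0, 1.0, -0.001, 0.0]
ft_force: [0.3, -0.4, 0.4]
grip_width: 0.468
grip_force: 0.0
time_s: 2.88
eef_pos: [0.52, 0.1093, 0.4807]
eef_rot: [0.0, 1.0, 0.0, -0.0]
ft_force: [-0.5, 0.2, 0.2]
grip_width: 0.468
grip_force: 0.0
```

View pics/w3.png

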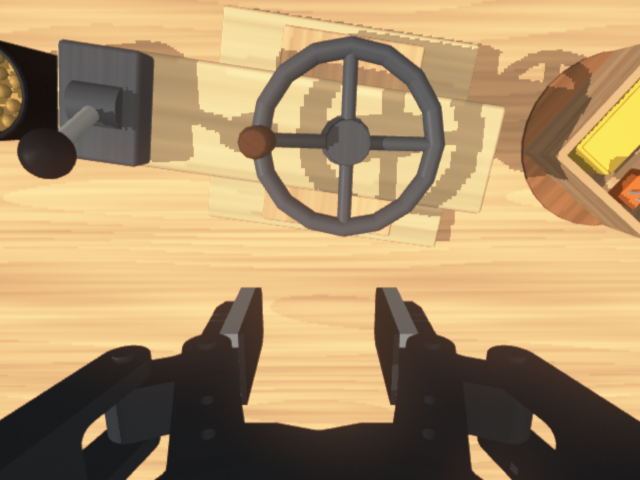

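View pics/w4.png

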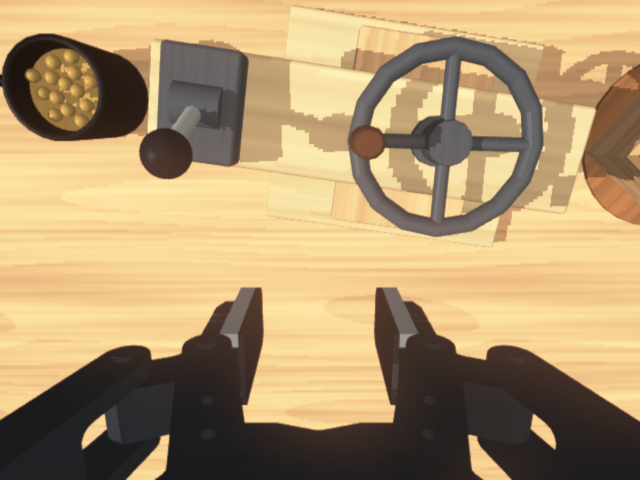

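Both views show the wheel. In w3 the handle is at (257,142), the hub at (348,141) and the knob at (47,153). In w4 the handle is at (367,142), the hub at (449,143) and the knob at (166,153). Next I refine these with masks and triangulate.

```bash
python3 - <<'E'
from h import *
import pickle
A=[pickle.load(open(f"pics/w{i}.pkl","rb")) for i in(3,4)]
def blob(m,near):
    n,l,s,c=cv2.connectedComponentsWithStats(m.astype(np.uint8))
    l0=l[near[1],near[0]]
    cnt=max(cv2.findContours((l==l0).astype(np.uint8),0,2)[0],key=cv2.contourArea)
    return cv2.minEnclosingCircle(cnt),cv2.contourArea(cnt)
H=[];K=[]
for (c,p,d),h,k in zip(A,[(257,142),(367,142)],[(45,155),(164,157)]):
    q=p.astype(int); 
    m=(q[...,0]-q[...,2]>35)&(q[...,0]<150)&(np.hypot(*(np.indices(m.shape if 0 else q.shape[:2])[::-1]-np.array(h)[:,None,None]))<24)
    H.append(blob(m,h)); m=(q.max(2)<45)&(np.hypot(*(np.indices(q.shape[:2])[::-1]-np.array(k)[:,None,None]))<34); K.append(blob(m,k))
print(H,K)
a,b=A[0][0],A[1][0]
hd,e=tri(a,H[0][0][0],b,H[1][0][0]); print("handle",hd,e)
hub,e2=tri(a,(348,141),b,(449,143)); print("hub",hub,e2,[onz(x,y,.188) for x,y in((a,(348,141)),(b,(449,143)))])
kn,e3=tri(a,K[0][0][0],b,K[1][0][0]); print("knob",kn,e3)
# rim: dark pixels' ellipse in w3,w4 by extremes
for (c,p,d),o in zip(A,(0,100)): print("rimc",[onz(c,x,.178) for x in ((348+o,37),(345+o-6,236),(254+o-4,141),(444+o-1,141))])
s=env.get_state()["eef_pos"]; print(s, s[2]-env.pinch_z)
E
```

```text
[(((257.5, 140.0), 20.155742645263672), 952.0), (((367.0454406738281, 142.31817626953125), 18.555036544799805), 906.0)] [(((319.5, 239.5), 399.30010986328125), 306081.0), (((319.5, 239.5), 399.30010986328125), 306081.0)]
handle [0.57543612 0.08211299 0.20616983] 1.0712237609488564
hub [0.57407336 0.03035921 0.18558098] 0.9156604130725381 [array([0.57462968, 0.03051233, 0.188     ]), array([0.57372423, 0.03108114, 0.188     ])]
knob [-2.99598683e+01 -1.06270066e-01 -1.11328909e+02] 26.61719863916284
rimc [array([0.6336787 , 0.03083124, 0.178     ]), array([0.51320784, 0.03475598, 0.178     ]), array([0.57429741, 0.09071342, 0.178     ]), array([ 0.57415229, -0.02912954,  0.178     ])]
rimc [array([0.63388095, 0.03346966, 0.178     ]), array([0.51351957, 0.02997383, 0.178     ]), array([0.57446729, 0.089622  , 0.178     ]), array([ 0.57450504, -0.03008118,  0.178     ])]
[0.52004114 0.10904014 0.48069876] 0.3259987591812734
```

```bash
python3 -m crank '[{"dx":20,"dy":10,"dz":10,"wx":0,"wy":0,"wz":0},{"dx":45,"dy":22,"dz":30,"wx":0,"wy":0,"wz":0},{"dx":55,"dy":27,"dz":50,"wx":0,"wy":0,"wz":0},{"dx":55,"dy":27,"dz":70,"wx":0,"wy":0,"wz":0},{"dx":55,"dy":27,"dz":90,"wx":0,"wy":0,"wz":0},{"dx":55,"dy":27,"dz":108,"wx":0,"wy":0,"wz":0},{"dx":55,"dy":27,"dz":119,"wx":0,"wy":0,"wz":0},{"dx":55,"dy":27,"dz":123,"wx":0,"wy":0,"wz":0},{"dx":55,"dy":27,"dz":123,"wx":0,"wy":0,"wz":0},{"dx":55,"dy":27,"dz":123,"wx":0,"wy":0,"wz":0}]' 40 25
python3 look.py w5
python3 - <<'E'
from h import *
import pickle
a,b=[pickle.load(open(f"pics/w{i}.pkl","rb"))[0] for i in(3,4)]
print("knob",tri(a,(47,153),b,(166,153)))
E
```

```text
time_s: 4.18
eef_pos: [0.5752, 0.0823, 0.3583]
eef_rot: [-0.0, 1.0, -0.0, 0.001]
ft_force: [-0.2, 0.7, 0.4]
grip_width: 0.468
grip_force: 0.0
knob (array([0.57044656, 0.18709911, 0.22764706]), np.float64(0.039775804096533654))
```

View pics/w5.png

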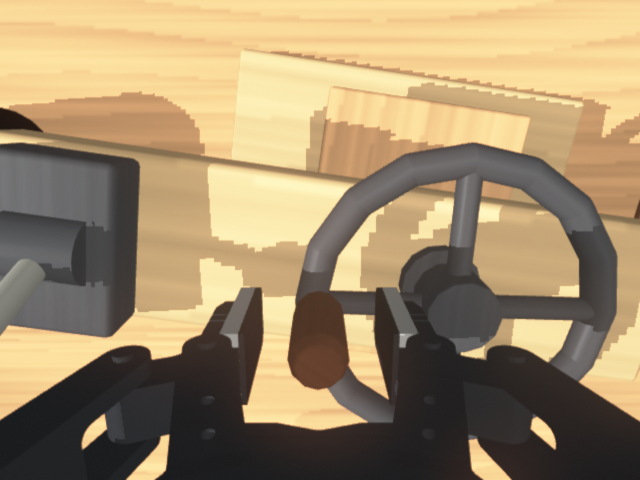

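The handle (column 318) sits midway between the pads (262 and 376), with the hub clear of the right finger. Closing gently.

```bash
python3 -m crank '[{"dx":0,"dy":0,"dz":0,"wx":0,"wy":0,"wz":0},{"dx":0,"dy":0,"dz":0,"wx":0,"wy":0,"wz":0},{"dx":0,"dy":0,"dz":0,"wx":0,"wy":0,"wz":0},{"dx":0,"dy":0,"dz":0,"wx":0,"wy":0,"wz":0},{"dx":0,"dy":0,"dz":0,"wx":0,"wy":0,"wz":0}]' 10 25
```

```text
time_s: 4.85
eef_pos: [0.5752, 0.0824, 0.3579]
eef_rot: [-0.0, 1.0, -0.0, 0.0]
ft_force: [0.1, 2.7, 4.6]
grip_width: 0.204
grip_force: 24.9
```

```bash
python3 - <<'E'
import numpy as np
a=np.radians(1.3+np.arange(0,241,6)); p=np.round(52*np.c_[np.sin(a),-np.cos(a)],1)
for i,d in enumerate(np.diff(p,axis=0)): print(6*i+6,d.round(1),end='; ')
E
python3 -m crank '[{"dx":2.7,"dy":0.1,"dz":0,"wx":0,"wy":0,"wz":0},{"dx":5.4,"dy":0.4,"dz":0,"wx":0,"wy":0,"wz":0},{"dx":10.8,"dy":1.3,"dz":0,"wx":0,"wy":0,"wz":0},{"dx":10.8,"dy":1.3,"dz":0,"wx":0,"wy":0,"wz":0}]'
```

```text
6 [5.4 0.4]; 12 [5.4 1. ]; 18 [5.2 1.5]; 24 [5.  2.1]; 30 [4.8 2.6]; 36 [4.5 3. ]; 42 [4.2 3.6]; 48 [3.7 3.9]; 54 [3.4 4.3]; 60 [2.8 4.6]; 66 [2.4 4.9]; 72 [1.8 5.2]; 78 [1.3 5.2]; 84 [0.7 5.4]; 90 [0.2 5.5]; 96 [-0.4  5.4]; 102 [-1.   5.4]; 108 [-1.5  5.2]; 114 [-2.1  5. ]; 120 [-2.6  4.8]; 126 [-3.   4.5]; 132 [-3.6  4.2]; 138 [-3.9  3.7]; 144 [-4.3  3.4]; 150 [-4.6  2.8]; 156 [-4.9  2.4]; 162 [-5.2  1.8]; 168 [-5.2  1.3]; 174 [-5.4  0.7]; 180 [-5.5  0.2]; 186 [-5.4 -0.4]; 192 [-5.4 -1. ]; 198 [-5.2 -1.5]; 204 [-5.  -2.1]; 210 [-4.8 -2.6]; 216 [-4.5 -3. ]; 222 [-4.2 -3.6]; 228 [-3.7 -3.9]; 234 [-3.4 -4.3]; 240 [-2.8 -4.6]; time_s: 5.35
eef_pos: [0.5863, 0.0809, 0.3579]
eef_rot: [-0.0, 1.0, -0.0, 0.0]
ft_force: [0.6, 2.0, 5.1]
grip_width: 0.205
grip_force: 25.0
```

```bash
(
python3 -m crank '[{"dx":5.2,"dy":1.5,"dz":0,"wx":0,"wy":0,"wz":0},{"dx":5.2,"dy":1.5,"dz":0,"wx":0,"wy":0,"wz":0}]'
python3 -m crank '[{"dx":5.0,"dy":2.1,"dz":0,"wx":0,"wy":0,"wz":0},{"dx":5.0,"dy":2.1,"dz":0,"wx":0,"wy":0,"wz":0}]'
python3 -m crank '[{"dx":4.8,"dy":2.6,"dz":0,"wx":0,"wy":0,"wz":0},{"dx":4.8,"dy":2.6,"dz":0,"wx":0,"wy":0,"wz":0}]'
python3 -m crank '[{"dx":4.5,"dy":3.0,"dz":0,"wx":0,"wy":0,"wz":0},{"dx":4.5,"dy":3.0,"dz":0,"wx":0,"wy":0,"wz":0}]'
python3 -m crank '[{"dx":4.2,"dy":3.6,"dz":0,"wx":0,"wy":0,"wz":0},{"dx":4.2,"dy":3.6,"dz":0,"wx":0,"wy":0,"wz":0}]'
python3 -m crank '[{"dx":3.7,"dy":3.9,"dz":0,"wx":0,"wy":0,"wz":0},{"dx":3.7,"dy":3.9,"dz":0,"wx":0,"wy":0,"wz":0}]'
python3 -m crank '[{"dx":3.4,"dy":4.3,"dz":0,"wx":0,"wy":0,"wz":0},{"dx":3.4,"dy":4.3,"dz":0,"wx":0,"wy":0,"wz":0}]'
python3 -m crank '[{"dx":2.8,"dy":4.6,"dz":0,"wx":0,"wy":0,"wz":0},{"dx":2.8,"dy":4.6,"dz":0,"wx":0,"wy":0,"wz":0}]'
)| grep -E 'time|_pos|ft|grip_f'
```

```text
time_s: 5.6
eef_pos: [0.5915, 0.0793, 0.3579]
ft_force: [1.2, 1.8, 5.0]
grip_force: 25.0
time_s: 5.85
eef_pos: [0.5965, 0.0772, 0.3579]
ft_force: [0.9, 0.3, 4.8]
grip_force: 25.0
time_s: 6.1
eef_pos: [0.6013, 0.0746, 0.3579]
ft_force: [0.7, 1.6, 5.4]
grip_force: 25.0
time_s: 6.35
eef_pos: [0.6058, 0.0715, 0.3579]
ft_force: [0.4, -0.5, 5.2]
grip_force: 25.0
time_s: 6.6
eef_pos: [0.6099, 0.0678, 0.3579]
ft_force: [1.5, 0.8, 4.8]
grip_force: 25.0
time_s: 6.85
eef_pos: [0.6136, 0.0639, 0.3579]
ft_force: [0.3, 0.1, 5.3]
grip_force: 25.0
time_s: 7.1
eef_pos: [0.617, 0.0596, 0.3578]
ft_force: [0.4, -0.3, 5.9]
grip_force: 25.0
time_s: 7.35
eef_pos: [0.6197, 0.0549, 0.3578]
ft_force: [0.0, 0.5, 5.3]
grip_force: 25.0
```

```bash
(
python3 -m crank '[{"dx":2.4,"dy":4.9,"dz":0,"wx":0,"wy":0,"wz":0},{"dx":2.4,"dy":4.9,"dz":0,"wx":0,"wy":0,"wz":0}]'
python3 -m crank '[{"dx":1.8,"dy":5.2,"dz":0,"wx":0,"wy":0,"wz":0},{"dx":1.8,"dy":5.2,"dz":0,"wx":0,"wy":0,"wz":0}]'
python3 -m crank '[{"dx":1.3,"dy":5.2,"dz":0,"wx":0,"wy":0,"wz":0},{"dx":1.3,"dy":5.2,"dz":0,"wx":0,"wy":0,"wz":0}]'
python3 -m crank '[{"dx":0.7,"dy":5.4,"dz":0,"wx":0,"wy":0,"wz":0},{"dx":0.7,"dy":5.4,"dz":0,"wx":0,"wy":0,"wz":0}]'
python3 -m crank '[{"dx":0.2,"dy":5.5,"dz":0,"wx":0,"wy":0,"wz":0},{"dx":0.2,"dy":5.5,"dz":0,"wx":0,"wy":0,"wz":0}]'
python3 -m crank '[{"dx":-0.4,"dy":5.4,"dz":0,"wx":0,"wy":0,"wz":0},{"dx":-0.4,"dy":5.4,"dz":0,"wx":0,"wy":0,"wz":0}]'
python3 -m crank '[{"dx":-1.0,"dy":5.4,"dz":0,"wx":0,"wy":0,"wz":0},{"dx":-1.0,"dy":5.4,"dz":0,"wx":0,"wy":0,"wz":0}]'
python3 -m crank '[{"dx":-1.5,"dy":5.2,"dz":0,"wx":0,"wy":0,"wz":0},{"dx":-1.5,"dy":5.2,"dz":0,"wx":0,"wy":0,"wz":0}]'
python3 -m crank '[{"dx":-2.1,"dy":5.0,"dz":0,"wx":0,"wy":0,"wz":0},{"dx":-2.1,"dy":5.0,"dz":0,"wx":0,"wy":0,"wz":0}]'
python3 -m crank '[{"dx":-2.6,"dy":4.8,"dz":0,"wx":0,"wy":0,"wz":0},{"dx":-2.6,"dy":4.8,"dz":0,"wx":0,"wy":0,"wz":0}]'
)| grep -E '_pos|ft'
```

```text
eef_pos: [0.6221, 0.05, 0.3578]
ft_force: [-0.1, 0.4, 5.3]
eef_pos: [0.6239, 0.0448, 0.3579]
ft_force: [0.3, -1.2, 5.1]
eef_pos: [0.6251, 0.0395, 0.3578]
ft_force: [-0.6, -0.8, 4.5]
eef_pos: [0.6257, 0.0341, 0.3578]
ft_force: [-0.7, -1.4, 5.8]
eef_pos: [0.6259, 0.0287, 0.3578]
ft_force: [-0.4, 0.1, 5.3]
eef_pos: [0.6255, 0.0233, 0.3578]
ft_force: [-1.3, -0.0, 6.1]
eef_pos: [0.6244, 0.0179, 0.3578]
ft_force: [-0.9, 0.5, 5.9]
eef_pos: [0.6229, 0.0127, 0.3578]
ft_force: [-0.9, -0.3, 6.3]
eef_pos: [0.6208, 0.0078, 0.3578]
ft_force: [-2.1, 1.1, 6.8]
eef_pos: [0.6181, 0.003, 0.3578]
ft_force: [-1.2, -0.4, 6.1]
```

```bash
(
python3 -m crank '[{"dx":-3.0,"dy":4.5,"dz":0,"wx":0,"wy":0,"wz":0},{"dx":-3.0,"dy":4.5,"dz":0,"wx":0,"wy":0,"wz":0}]'
python3 -m crank '[{"dx":-3.6,"dy":4.2,"dz":0,"wx":0,"wy":0,"wz":0},{"dx":-3.6,"dy":4.2,"dz":0,"wx":0,"wy":0,"wz":0}]'
python3 -m crank '[{"dx":-3.9,"dy":3.7,"dz":0,"wx":0,"wy":0,"wz":0},{"dx":-3.9,"dy":3.7,"dz":0,"wx":0,"wy":0,"wz":0}]'
python3 -m crank '[{"dx":-4.3,"dy":3.4,"dz":0,"wx":0,"wy":0,"wz":0},{"dx":-4.3,"dy":3.4,"dz":0,"wx":0,"wy":0,"wz":0}]'
python3 -m crank '[{"dx":-4.6,"dy":2.8,"dz":0,"wx":0,"wy":0,"wz":0},{"dx":-4.6,"dy":2.8,"dz":0,"wx":0,"wy":0,"wz":0}]'
python3 -m crank '[{"dx":-4.9,"dy":2.4,"dz":0,"wx":0,"wy":0,"wz":0},{"dx":-4.9,"dy":2.4,"dz":0,"wx":0,"wy":0,"wz":0}]'
python3 -m crank '[{"dx":-5.2,"dy":1.8,"dz":0,"wx":0,"wy":0,"wz":0},{"dx":-5.2,"dy":1.8,"dz":0,"wx":0,"wy":0,"wz":0}]'
python3 -m crank '[{"dx":-5.2,"dy":1.3,"dz":0,"wx":0,"wy":0,"wz":0},{"dx":-5.2,"dy":1.3,"dz":0,"wx":0,"wy":0,"wz":0}]'
python3 -m crank '[{"dx":-5.4,"dy":0.7,"dz":0,"wx":0,"wy":0,"wz":0},{"dx":-5.4,"dy":0.7,"dz":0,"wx":0,"wy":0,"wz":0}]'
python3 -m crank '[{"dx":-5.5,"dy":0.2,"dz":0,"wx":0,"wy":0,"wz":0},{"dx":-5.5,"dy":0.2,"dz":0,"wx":0,"wy":0,"wz":0}]'
)| grep -E '_pos|ft'
```

```text
eef_pos: [0.6155, -0.0008, 0.3579]
ft_force: [2.5, 6.2, 4.2]
eef_pos: [0.612, -0.0048, 0.3579]
ft_force: [3.4, 6.9, 2.5]
eef_pos: [0.6082, -0.0085, 0.3579]
ft_force: [4.4, 5.8, 2.8]
eef_pos: [0.6039, -0.012, 0.3579]
ft_force: [5.6, 6.0, 2.0]
eef_pos: [0.5993, -0.0148, 0.358]
ft_force: [5.9, 5.9, 1.7]
eef_pos: [0.5945, -0.0173, 0.358]
ft_force: [5.8, 6.5, 1.8]
eef_pos: [0.5893, -0.0192, 0.358]
ft_force: [7.2, 4.1, 0.3]
eef_pos: [0.5842, -0.0206, 0.358]
ft_force: [7.8, 3.6, 0.9]
eef_pos: [0.5788, -0.0214, 0.358]
ft_force: [8.3, 2.5, 0.7]
eef_pos: [0.5733, -0.0216, 0.358]
ft_force: [8.8, 1.1, 0.1]
```

Drive onset is at 120–126° from the start (about 123°), and the wheel is now at 180°. The end command is therefore about 484° from the start.

```bash
python3 - <<'E'
import numpy as np
f=lambda a:np.array([52*np.sin(np.radians(1.3+a)),-52*np.cos(np.radians(1.3+a))])
for s,L in((180,range(192,361,12)),(360,[372,384,396,408,420,432,444,456,468,478,484])):
    print([tuple((f(a)-f(s)).round(1).tolist()) for a in L])
E
```

```text
[(-10.8, -1.4), (-21.0, -5.0), (-30.3, -10.6), (-38.2, -18.1), (-44.4, -27.0), (-48.6, -37.0), (-50.6, -47.7), (-50.4, -58.6), (-47.9, -69.2), (-43.3, -79.0), (-36.7, -87.6), (-28.4, -94.7), (-18.9, -100.0), (-8.5, -103.1), (2.4, -104.0)]
[(10.8, 1.4), (21.0, 5.0), (30.3, 10.6), (38.2, 18.1), (44.4, 27.0), (48.6, 37.0), (50.6, 47.7), (50.4, 58.6), (47.9, 69.2), (44.2, 77.4), (41.3, 82.0)]
```

```bash
(
python3 -m crank '[{"dx":-10.8,"dy":-1.4,"dz":0,"wx":0,"wy":0,"wz":0},{"dx":-21.0,"dy":-5.0,"dz":0,"wx":0,"wy":0,"wz":0},{"dx":-30.3,"dy":-10.6,"dz":0,"wx":0,"wy":0,"wz":0},{"dx":-38.2,"dy":-18.1,"dz":0,"wx":0,"wy":0,"wz":0},{"dx":-44.4,"dy":-27.0,"dz":0,"wx":0,"wy":0,"wz":0}]'
python3 -m crank '[{"dx":-4.2,"dy":-10.0,"dz":0,"wx":0,"wy":0,"wz":0},{"dx":-6.2,"dy":-20.7,"dz":0,"wx":0,"wy":0,"wz":0},{"dx":-6.0,"dy":-31.6,"dz":0,"wx":0,"wy":0,"wz":0},{"dx":-3.5,"dy":-42.2,"dz":0,"wx":0,"wy":0,"wz":0},{"dx":1.1,"dy":-52.0,"dz":0,"wx":0,"wy":0,"wz":0}]'
python3 -m crank '[{"dx":6.6,"dy":-8.6,"dz":0,"wx":0,"wy":0,"wz":0},{"dx":14.9,"dy":-15.7,"dz":0,"wx":0,"wy":0,"wz":0},{"dx":24.4,"dy":-21.0,"dz":0,"wx":0,"wy":0,"wz":0},{"dx":34.8,"dy":-24.1,"dz":0,"wx":0,"wy":0,"wz":0},{"dx":45.7,"dy":-25.0,"dz":0,"wx":0,"wy":0,"wz":0},{"dx":45.7,"dy":-25.0,"dz":0,"wx":0,"wy":0,"wz":0}]'
)| grep -E 'time|_pos|ft|grip'
```

```text
time_s: 12.98
eef_pos: [0.5286, 0.0043, 0.358]
ft_force: [5.3, -10.7, 1.3]
grip_width: 0.198
grip_force: 25.1
time_s: 13.6
eef_pos: [0.5288, 0.0568, 0.3577]
ft_force: [-7.1, -8.6, 9.4]
grip_width: 0.201
grip_force: 25.8
time_s: 14.35
eef_pos: [0.575, 0.0826, 0.3577]
ft_force: [-5.4, 1.9, 10.1]
grip_width: 0.2
grip_force: 25.7
```

```bash
(
python3 -m crank '[{"dx":10.8,"dy":1.4,"dz":0,"wx":0,"wy":0,"wz":0},{"dx":21.0,"dy":5.0,"dz":0,"wx":0,"wy":0,"wz":0},{"dx":30.3,"dy":10.6,"dz":0,"wx":0,"wy":0,"wz":0},{"dx":38.2,"dy":18.1,"dz":0,"wx":0,"wy":0,"wz":0},{"dx":44.4,"dy":27.0,"dz":0,"wx":0,"wy":0,"wz":0},{"dx":48.6,"dy":37.0,"dz":0,"wx":0,"wy":0,"wz":0},{"dx":50.6,"dy":47.7,"dz":0,"wx":0,"wy":0,"wz":0},{"dx":50.4,"dy":58.6,"dz":0,"wx":0,"wy":0,"wz":0},{"dx":47.9,"dy":69.2,"dz":0,"wx":0,"wy":0,"wz":0},{"dx":44.2,"dy":77.4,"dz":0,"wx":0,"wy":0,"wz":0},{"dx":41.3,"dy":82.0,"dz":0,"wx":0,"wy":0,"wz":0},{"dx":41.3,"dy":82.0,"dz":0,"wx":0,"wy":0,"wz":0}]'
)| grep -E 'time|_pos|ft|grip'; python3 look.py w6
```

```text
time_s: 15.85
eef_pos: [0.6166, 0.0008, 0.3579]
ft_force: [2.3, 6.7, 4.1]
grip_width: 0.198
grip_force: 25.4
```

```bash
(
python3 -m crank '[{"dx":0,"dy":0,"dz":0,"wx":0,"wy":0,"wz":0},{"dx":0,"dy":0,"dz":0,"wx":0,"wy":0,"wz":0},{"dx":0,"dy":0,"dz":0,"wx":0,"wy":0,"wz":0},{"dx":0,"dy":0,"dz":0,"wx":0,"wy":0,"wz":0}]' 40
python3 -m crank '[{"dx":0,"dy":0,"dz":-10,"wx":0,"wy":0,"wz":0},{"dx":0,"dy":0,"dz":-35,"wx":0,"wy":0,"wz":0},{"dx":-25,"dy":-10,"dz":-70,"wx":0,"wy":0,"wz":0},{"dx":-60,"dy":-25,"dz":-100,"wx":0,"wy":0,"wz":0},{"dx":-85,"dy":-50,"dz":-115,"wx":0,"wy":0,"wz":0},{"dx":-95,"dy":-70,"dz":-120,"wx":0,"wy":0,"wz":0},{"dx":-95,"dy":-70,"dz":-120,"wx":0,"wy":0,"wz":0},{"dx":-95,"dy":-70,"dz":-120,"wx":0,"wy":0,"wz":0}]' 0
)| grep -E 'time|_pos|ft|grip'; python3 look.py w7
```

```text
time_s: 16.4
eef_pos: [0.6163, 0.0003, 0.3575]
ft_force: [0.3, 0.0, 0.6]
grip_width: 0.464
grip_force: 0.0
time_s: 17.4
eef_pos: [0.5216, 0.07, 0.4778]
ft_force: [0.4, -0.1, -0.7]
grip_width: -0.0
grip_force: 0.0
```

View pics/w7.png

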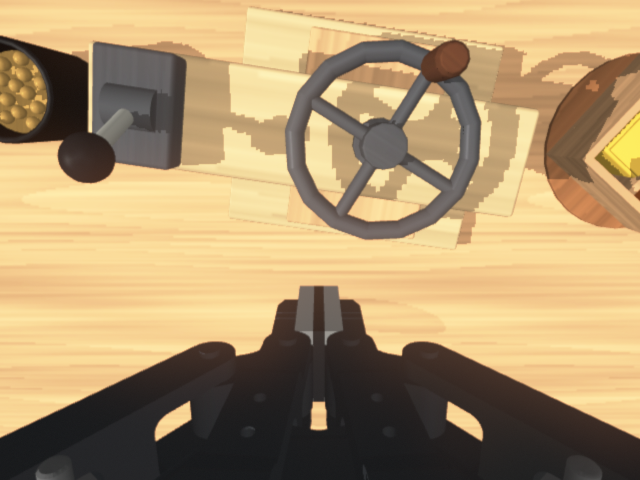

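The lever knob is at (87,157) and the fingers are shut and clear. The handle top is near (453,57) and the hub at (384,145), so I can check the wheel's angle.

```bash
python3 - <<'E'
from h import *
import pickle
c,p,d=pickle.load(open("pics/w7.pkl","rb"))
c3=pickle.load(open("pics/w3.pkl","rb"))[0]
hub=onz(c,(384,145),.188)
for z,px in((.222,(452,57)),(.182,(436,69))):
    v=onz(c,px,z)-np.array([.574,.0303,z]); print(v*1000,np.degrees(np.arctan2(v[0],v[1])),np.hypot(*v[:2]))
# mean wheel spoke ends: (315,100)-(450,190) and (341,212)-(~430,75)
for a,b in(((313,99),(450,191)),((341,213),(436,69))):
    v=onz(c,b,.178)-onz(c,a,.178); print("spoke",np.degrees(np.arctan2(v[0],v[1])))
print("hub",hub,"knob",onz(c,(87,157),.2245), onz(c3,(47,153),.2245))
print(env.get_state()["eef_pos"])
E
```

```text
[ 44.19910247 -25.7985955    0.        ] 120.27170268157225 0.051177418739038895
[ 43.22348762 -28.60583061   0.        ] 123.4970763165631 0.05183206948414904
spoke -147.32270192568137
spoke 122.33993561566676
hub [0.57434361 0.03105323 0.188     ] knob [0.57010438 0.18862721 0.2245    ] [0.57021681 0.18906408 0.2245    ]
[0.52172177 0.06987312 0.47754216]
```

The wheel stands at about 123°, one turn past the onset within a couple of degrees. Now the lever: come down in front of the knob with the fingers shut.

```bash
(
python3 -m crank '[{"dx":0,"dy":-20,"dz":0,"wx":0,"wy":0,"wz":0},{"dx":0,"dy":-55,"dz":0,"wx":0,"wy":0,"wz":0},{"dx":0,"dy":-95,"dz":15,"wx":0,"wy":0,"wz":0},{"dx":2,"dy":-118,"dz":45,"wx":0,"wy":0,"wz":0},{"dx":3,"dy":-120,"dz":75,"wx":0,"wy":0,"wz":0},{"dx":3,"dy":-120,"dz":88,"wx":0,"wy":0,"wz":0},{"dx":3,"dy":-120,"dz":88,"wx":0,"wy":0,"wz":0}]' 0
python3 -m crank '[{"dx":8,"dy":1,"dz":0,"wx":0,"wy":0,"wz":0},{"dx":16,"dy":2,"dz":0,"wx":0,"wy":0,"wz":0},{"dx":24,"dy":3,"dz":0,"wx":0,"wy":0,"wz":0},{"dx":24,"dy":3,"dz":0,"wx":0,"wy":0,"wz":0}]'
python3 -m crank '[{"dx":8,"dy":1,"dz":0,"wx":0,"wy":0,"wz":0},{"dx":16,"dy":2,"dz":0,"wx":0,"wy":0,"wz":0},{"dx":24,"dy":3,"dz":0,"wx":0,"wy":0,"wz":0},{"dx":32,"dy":4,"dz":0,"wx":0,"wy":0,"wz":0},{"dx":32,"dy":4,"dz":0,"wx":0,"wy":0,"wz":0}]'
python3 -m crank '[{"dx":5,"dy":0.6,"dz":0,"wx":0,"wy":0,"wz":0},{"dx":10,"dy":1.2,"dz":0,"wx":0,"wy":0,"wz":0},{"dx":15,"dy":2,"dz":0,"wx":0,"wy":0,"wz":0},{"dx":15,"dy":2,"dz":0,"wx":0,"wy":0,"wz":0}]'
)| grep -E 'time|_pos|ft'; python3 look.py w8
```

```text
time_s: 18.32
eef_pos: [0.5247, 0.1898, 0.3893]
ft_force: [0.4, -0.4, 0.7]
time_s: 18.82
eef_pos: [0.549, 0.1872, 0.3898]
ft_force: [-0.3, -0.1, 0.5]
time_s: 19.45
eef_pos: [0.581, 0.1832, 0.3895]
ft_force: [-0.4, -0.4, 0.0]
time_s: 19.95
eef_pos: [0.5958, 0.1813, 0.3897]
ft_force: [0.2, -0.2, -0.4]
```

View pics/w8.png

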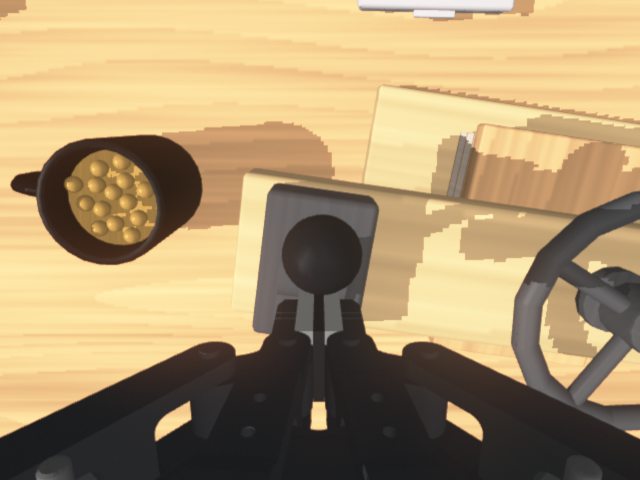

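The knob (322,254) has gone over ahead of the fingers. I push on in small steps until the stop is felt.

```bash
(
python3 -m crank '[{"dx":3,"dy":0.4,"dz":0,"wx":0,"wy":0,"wz":0},{"dx":5,"dy":0.6,"dz":0,"wx":0,"wy":0,"wz":0},{"dx":5,"dy":0.6,"dz":0,"wx":0,"wy":0,"wz":0}]'
python3 -m crank '[{"dx":2,"dy":0.2,"dz":0,"wx":0,"wy":0,"wz":0},{"dx":2,"dy":0.2,"dz":0,"wx":0,"wy":0,"wz":0}]'
python3 -m crank '[{"dx":1.5,"dy":0.2,"dz":0,"wx":0,"wy":0,"wz":0},{"dx":1.5,"dy":0.2,"dz":0,"wx":0,"wy":0,"wz":0}]'
)| grep -E 'time|_pos|ft'
```

```text
time_s: 20.38
eef_pos: [0.6003, 0.1808, 0.3896]
ft_force: [-2.6, -0.4, -0.2]
time_s: 20.62
eef_pos: [0.6014, 0.1808, 0.3894]
ft_force: [-12.7, -0.1, 3.3]
time_s: 20.88
eef_pos: [0.6022, 0.1808, 0.3894]
ft_force: [-22.8, 0.5, 8.3]
```

The stop is reached firmly at 0.601 m. I back off, lift away, and take a final look.

```bash
(
python3 -m crank '[{"dx":-10,"dy":0,"dz":0,"wx":0,"wy":0,"wz":0},{"dx":-35,"dy":0,"dz":0,"wx":0,"wy":0,"wz":0},{"dx":-60,"dy":0,"dz":-15,"wx":0,"wy":0,"wz":0},{"dx":-85,"dy":0,"dz":-50,"wx":0,"wy":0,"wz":0},{"dx":-95,"dy":20,"dz":-85,"wx":0,"wy":0,"wz":0},{"dx":-95,"dy":40,"dz":-100,"wx":0,"wy":0,"wz":0},{"dx":-95,"dy":50,"dz":-100,"wx":0,"wy":0,"wz":0},{"dx":-95,"dy":50,"dz":-100,"wx":0,"wy":0,"wz":0}]'
)| grep -E 'time|_pos|ft'; python3 look.py w9
```

```text
time_s: 21.88
eef_pos: [0.5093, 0.1297, 0.4883]
ft_force: [-1.2, 0.3, -0.3]
```

View pics/w9.png

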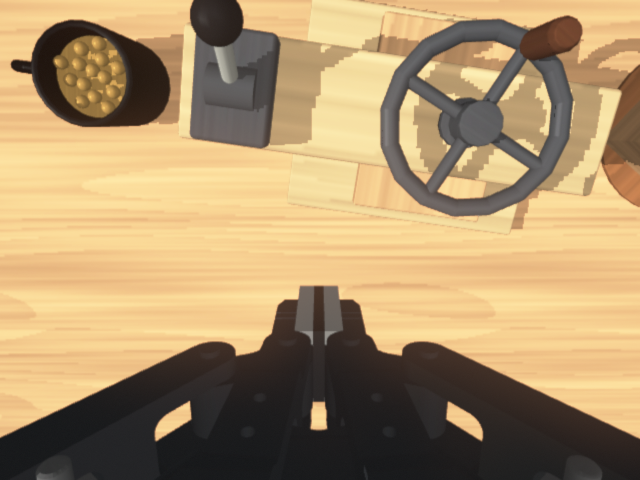

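The lever is thrown over to the back (knob at (217,18)), the wheel has not moved, and the gripper is clear. Handing in.

```bash
python3 -c "
from station import env
print(env.sign_off())"
```

```text
the job is handed in; nothing more can be done
None
```

I wound the screw one full turn past the point where it began to drive (to within about 3 degrees), threw the locking lever right over to the back against its stop, left the caddy, mug and tin untouched, and handed the job in at about 22 s.

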